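# Hang and lock a shelf bracket on the bench frame

### The arm

A 6-joint arm with a two-finger parallel gripper is mounted at the origin on the work surface. World frame = base frame: x ahead of the robot, y to its left, z up, the work surface at z = 0. Lengths are in mm, angles in rad, forces in N, time in s.
With the tool pointing down it reaches from about 275 to 750 mm from the base axis. Payload 10.2 kg.
Tool frame: the origin (TCP) lies at the very end of the fingers, on their centre line; the grasp point (between the pads) lies 19 mm behind it; z points along the fingers, y is the line along which they close (so a half turn about z gives the same grasp; the last joint's range is limited). The gripper opens to 85 mm and grips with 20 to 120 N. Pads are 22 mm wide; open, the fingers measure 114 mm over their backs; the gripper's body (76 mm by 85 mm) begins 54 mm behind the grasp point. The pads swing forward as they close: fully open they stand 13 mm farther back than shut.
Start: joints at [1.092, 0.313, 1.498, -0, 1.331, -0.223], TCP at [132.848, 507.92, 231.294] pointing down, gripper open.
Joint ranges: [-2.94, 2.94], [-0.97, 2.17], [0.19, 2.56], [-1.23, 4.37], [0.02, 3.11], [-2.88, 2.88]. Speed limits (rad/s): [2.39, 2.39, 3.01, 3.14, 3.14, 3.14].

### API

Orientations are given as a unit quaternion [w, x, y, z].
In Python, from rig import ctrl, vision gives the robot as it stands. The module is installed in compiled form; this text tells all that it offers.
- The arm moves only by the tool play_rows, never from a script. Its arguments are lists of equal length, an entry for each row: "translation": the shift along the tool's x, y, z in m, a list of three; "rotation": the turn, a rotation vector about the tool's x, y, z in rad, a list of three; "gripper": the gripper's target within -1 to 1 (shut at 1, half-way at 0, fully open at -1). A call has 1 to 10 rows; each row is the pose to reach, as a shift and turn from the pose commanded when the call began, along the tool's axes at that moment; what a row does not reach only later rows make up. A row lasts 1/8 s, in which the tool goes at most 62.5 mm and 10.7 degrees, less where a joint would pass 70% of its speed; a pose out of reach is approached as far as the arm can. A call with a gripper value outside its range is refused whole. The fingers move at their own pace and stop on an object; "force" is the grip in N (left out, the last holds). Time passes only in rows, so rows that repeat a pose let the fingers close. It gives the time, the measured TCP pose, the force, the opening and the grip force at its end, in the units of the state.
- ctrl.sense(): the state, without advancing time (a new reading comes with each control period).
- vision.capture(name): name is "scene" or "top"; returns a dict with "pixels" (384x512x3 uint8, red, green, blue), "vfov" (degrees; the focal length in pixels is half the picture's height over the tangent of half this angle, whatever the lens; pixels are square), "cx", "cy" (the principal point, pixels), "rvec" (rotation vector, rad) and "tvec" (3), from world to camera coordinates, as OpenCV has them. Camera axes: x right, y down, z forward; pixel columns grow to the right and rows downward; lengths in mm; the calibration is good to about 2 mm. A picture is of the moment at which its call begins. There is no depth.
- ctrl.finish_job(): hands the job in; it is judged then, once.
The state is a dict: "time_s": time; "joints": joint angles; "dq": joint speeds; "tau": joint torques, N m; "eef_pos": TCP position; "ee_rot": TCP orientation; "force": force on the tool from outside, world axes, zero at the start; "wrist_torque": the same for the moment, N m; "grip_width": opening from 0.0 (shut) to 1.0 (fully open); "grip_force": force on a finger pad.
Only numpy, scipy, OpenCV 4.12 (cv2) and the standard library are available. Lean on these libraries where they do the work, as an engineer would, in place of code of your own. Each camera call takes 0.05 s, during which the arm holds its last target. There are 200 camera calls.

### The job

Fit the loose shelf bracket to the empty upright of the small bench frame, next to the upright that already carries its twin: hook both claws through the two slots, then press the bracket down until it is fully home and the spring catch has snapped over its upper claw. Be firm but never force it, keep the bracket upright, and leave the jars, flask, bottle and bowl undisturbed.

Things in the scene. Friction and masses are not known exactly. Their poses are not given: they have to be found in the camera images.
- bracket: Loose shelf bracket, dark steel, about 0.32 kg, standing on its straight underside on the bench. Origin: rear face of its back plate, mid width, at the underside; x the way the claws point, z up. Back plate x = -6 to 0 mm, 34 wide, 84 tall. Front lip x = -171 to -165, 34 wide, 50 tall. Two claws, 5 thick, stick out of the rear face one above the other.
- grip_bar (a point): On the loose bracket's arm, at bracket (-65, 0, 34) mm: top of the straight bar, 14 wide and 34 tall (z = 0 to 34), running from x = -165 to -6. A good place to grip; the bracket balances at about x = -55.
- lower_claw (a point): Foot of the loose bracket's lower claw, at bracket (8, 0, 3) mm. The claw is a tongue x = 0 to 10, z = 13 to 22, with a tip at x = 6.5 to 10 hanging down to z = 3, 6.5 mm behind the plate. Pushed in towards the slots, the bracket stops 16 mm short of the face if it is too low (upper claw's foot below the slot) and about 10 mm short if too high.
- upper_claw (a point): Foot of the loose bracket's upper claw, at bracket (8, 0, 41) mm: tongue x = 0 to 10, z = 69 to 78, tip at x = 5.2 to 9.2 hanging down to z = 41 (5.2 mm gap to the plate), and on the foot's rear a barb x = 9 to 16, z = 41 to 54.
- press_flange (a point): Middle of the flat top of the loose bracket's back plate, at bracket (-15, 0, 84) mm; the flange is 30 deep (x = -30 to 0) and 34 wide: the place to press down on.
- upright: EMPTY upright (fixed): dark channel post 48 wide, 45 deep, 200 tall. Origin: middle of its slotted front face, at bench height; x points into the post (the way the claws go in), z up. Face 4 mm thick; two slots 11 wide, 41 tall on the centre line, lower edges nominally 85 and 141 mm up. The slotted face is clamped by hand up to 9 mm higher or lower; this is not measured: feel for the slots.
- home (a point): On the empty upright's face, 72 mm up: where the bracket's origin ends when home, axes parallel (+/-9 mm in height, as the slots sit). Claws enter 30 mm above the true home, +/-2. Lowered 6 to 12 mm, the barb meets the catch; the bracket can hang there. Pressed with 7 to 13 N (20 is plenty) it goes 19 to 22 mm further until the tongues rest on the slots' lower edges.
- upright_full: The twin upright (fixed), 240 mm beside the empty one, carrying an identical bracket fully home, its arm's underside 72 mm above the bench. Same origin and axes as the empty upright. Which of the two stands left or right varies.
- latch (a joint): The spring catch inside the empty upright, behind the upper slot: 0 when sprung fully forward (before fitting, and again once it has snapped over the barb), up to 0.009 m when pushed back; the passing barb pushes it back 3 to 6 mm. Spring about 3.6 N at 0, 0.35 N more per mm.
- jar_a: Small clear jar with a red lid, 48 wide, 56 tall, to the right beyond the bracket; a bystander. Origin: centre of its underside.
- jar_b: Small clear jar with a red lid, 48 wide, 56 tall, between the bracket and the frame; a bystander. Origin: centre of its underside.
- jar_c: Small clear jar with a red lid, 48 wide, 56 tall, in front of the frame between its two uprights; a bystander. Origin: centre of its underside.
- flask: Conical flask, 72 wide, 90 tall, at the back; a bystander. Origin: centre of its underside.
- wash_bottle: White wash bottle, 66 wide, 170 tall, at the back; a bystander. Origin: centre of its underside.
- bowl: Blue bowl, 110 wide, 55 tall, on the right; a bystander. Origin: centre of its underside.
Not all that is in view belongs to the job. Leave any pink or red look-alike of the bracket alone.

How it is judged (in metres and radians):
On the way, in this order (a step that is already met when the one before it is completed fails the run):
1. both claws are through the slots of the empty upright, the back plate against its face (x of bracket in the frame of upright between -0.006 and 0.005 m and y of bracket in the frame of upright between -0.005 and 0.005 m and z of bracket in the frame of upright between 0.058 and 0.118 m).
2. pressed down, the upper claw's barb has pushed the spring catch back by 3 mm (value of joint latch above 0.003 m).
At the end, for the whole second after the job is handed in: The bracket hangs fully home on the empty upright: origin within 3.5 mm (in-out) and 4 mm (sideways) of the middle of the face, 60.5 to 83 mm up, tilted under 0.07 rad, square within 0.1 rad, at rest, and the spring catch is within 1.2 mm of fully forward (x of bracket in the frame of upright between -0.0035 and 0.003 m and y of bracket in the frame of upright between -0.004 and 0.004 m and z of bracket in the frame of upright between 0.0605 and 0.083 m and value of joint latch below 0.0012 m and angle between bracket's own z axis and vertical below 0.07 rad and angle between the x axis of bracket and the x axis of upright, either way round below 0.1 rad and linear speed of bracket below 0.02 m/s); the robot touches nothing.
It fails at once if the robot, bearing on the bracket, forces it against the empty upright with more than 90 N (all contacts between them added up) (contact force between bracket and upright above 90 N and contact force between the fingers and bracket above 15 N).
It fails at once if the bracket tips by more than 0.5 rad (angle between bracket's own z axis and vertical above 0.5 rad).
It fails at once if a bystander (jar, flask, bottle or bowl) is pushed more than 25 mm away or tipped over (distance of any of jar_a, jar_b, jar_c, flask, wash_bottle, bowl from where it was at the start of the episode above 0.025 m or angle between any of jar_a, jar_b, jar_c, flask, wash_bottle, bowl's own z axis and vertical above 0.5 rad).
It also fails if it takes over 72 s, if anything falls off the work surface, if the arm or the gripper's body presses on something with over 40 N, if the wrist force passes 120 N, or if a joint passes its speed limit or range.

## Working session

There is one attempt and no reset: what is moved stays moved. The work goes in short steps, Python scripts to look and compute and a tool call to move; the robot and the scene stay as the last step left them, time stands still between calls to the robot, and variables do not carry over. Pictures are saved under pics/ and viewed, at most 12 in all, crops included, and the job is handed in when it is done.

Besides the shell and the picture viewer there is one more tool, called after ">>>" as name(argument=value, ...), one argument or row to a line, values as JSON. play_rows: Moves the arm, as the interface text tells. Its arguments: {"type":"object","properties":{"translation":{"type":"array"},"rotation":{"type":"array"},"gripper":{"type":"array"},"force":{"type":"number"}},"required":["translation","rotation","gripper"]}

```bash
mkdir -p pics
cat > h.py <<'E'
import numpy as np, cv2
from rig import ctrl, vision
def cap(n,f=None):
    c=vision.capture(n)
    c['R']=cv2.Rodrigues(np.array(c['rvec'],float))[0]; c['t']=np.array(c['tvec'],float).ravel()
    c['f']=c['pixels'].shape[0]/2/np.tan(np.radians(c['vfov'])/2)
    if f: cv2.imwrite('pics/'+f,c['pixels'][:,:,::-1])
    return c
def ray(c,u,v):
    d=c['R'].T@np.array([(u-c['cx'])/c['f'],(v-c['cy'])/c['f'],1]); return -c['R'].T@c['t'],d
def onz(c,u,v,z):
    o,d=ray(c,u,v); return o+d*(z-o[2])/d[2]
def proj(c,p):
    q=c['R']@np.array(p,float)+c['t']; return np.array([c['cx'],c['cy']])+c['f']*q[:2]/q[2]
E
python3 - <<'E'
from h import *
for n in('scene','top'):
    c=cap(n,n+'0.png'); print(n,c['vfov'],c['cx'],c['cy'],-c['R'].T@c['t'],c['R'][2])
print(ctrl.sense())
E
```

```text
scene 49.0702042045877 256.83628045726726 188.16104828874217 [1183.31900473 -174.3931145   864.26105411] [-0.65492691  0.07479825 -0.75198136]
top 47.79060349292756 250.07908915948863 185.8592954656767 [ 363.13645026  -93.20905961 1260.85635568] [ 0.11042981 -0.01357508 -0.99379121]
{'time_s': 0.1, 'joints': array([ 1.09161664e+00,  3.13362766e-01,  1.49838656e+00, -2.17132969e-05,
        1.33103856e+00, -2.23388923e-01]), 'dq': array([-1.85151978e-04, -1.32652799e-03, -2.70362160e-03,  1.22201331e-03,
       -2.54574553e-03,  1.67128030e-05]), 'tau': array([ 2.87229508e-03, -4.12898898e+01, -2.60141534e+01, -1.72762007e-04,
        3.03978341e-03, -1.22646929e-05]), 'eef_pos': array([132.72326594, 507.68679931, 230.79874191]), 'ee_rot': array([-1.95741150e-04,  1.27544414e-01,  9.91832680e-01, -5.64748210e-04]), 'force': array([-0.17715095, -0.14482927, -1.11784984]), 'wrist_torque': array([0.00864814, 0.02069083, 0.00514056]), 'grip_force': 0.0, 'grip_width': 0.9969944205077833}
```

View pics/scene0.png

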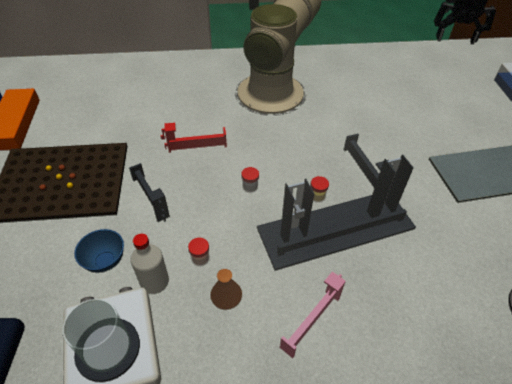

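View pics/top0.png

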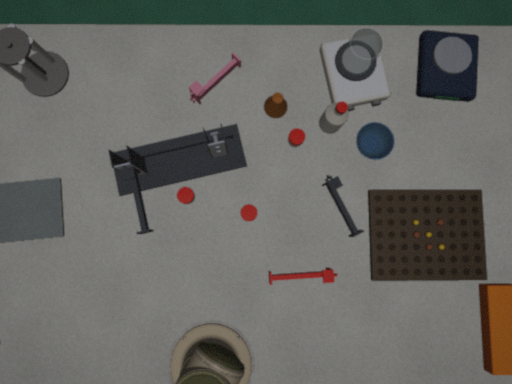

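Scene view looks back towards the robot. The empty upright is at scene (297,210), top (217,140). The twin bracket is at top (130–145,160–231). The loose bracket is at top (330,180) for the plate to (357,233) for the lip. Zooming in next.

Run:
```python
from h import *
t=cv2.imread('pics/top0.png'); s=cv2.imread('pics/scene0.png')
def crop(im,x,y,w,h,k): return cv2.resize(im[y:y+h,x:x+w],None,fx=k,fy=k,interpolation=cv2.INTER_CUBIC)
a=cv2.convertScaleAbs(crop(t,100,115,160,120,5),alpha=1.8,beta=10); cv2.imwrite('pics/a.png',a)
b=cv2.convertScaleAbs(np.hstack([crop(t,310,165,60,80,6),crop(s,120,155,60,80,6)]),alpha=1.8,beta=10); cv2.imwrite('pics/b.png',b)
c=cv2.convertScaleAbs(crop(s,255,130,160,120,5),alpha=1.8,beta=10); cv2.imwrite('pics/c.png',c)
```

```text
(no output)
```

View pics/a.png

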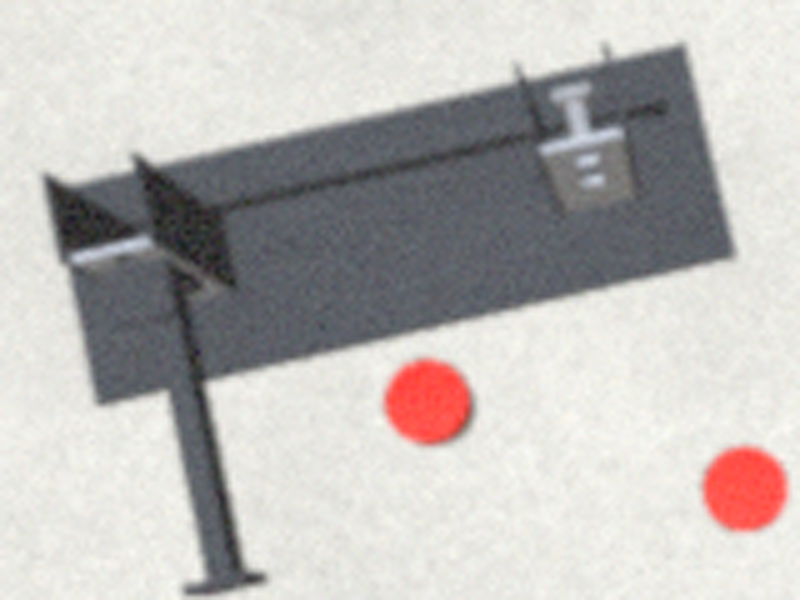

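View pics/b.png

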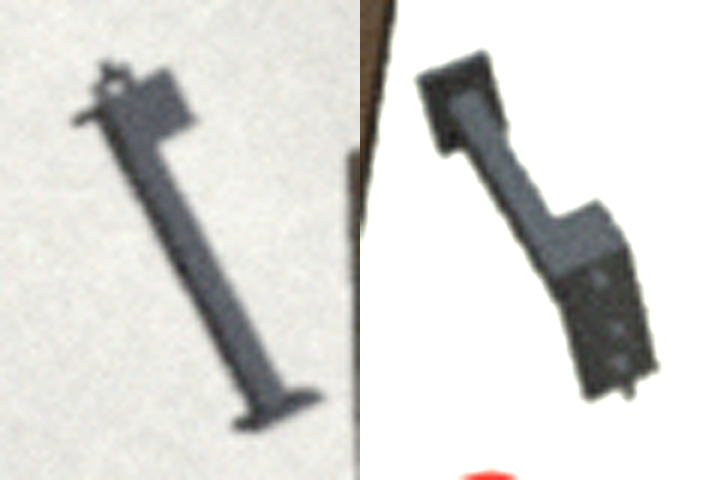

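View pics/c.png

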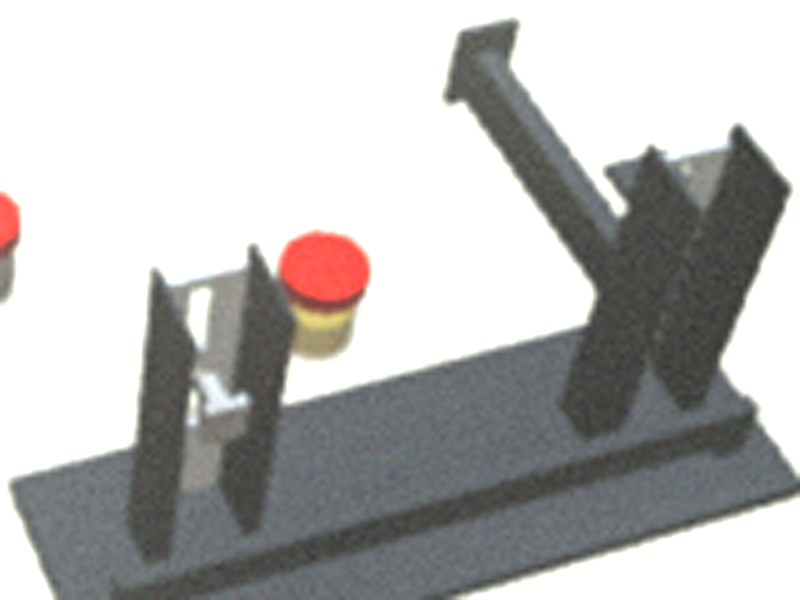

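Crop a: empty upright's top at z=200 has flange tips at crop (520,65) and (605,45), front edge (540,148)–(625,130). Its slotted face points to the robot, with the catch behind it. Crop b shows the loose bracket's flange, plate foot and lip corners. Crop c shows the open backs of both posts and jar_c beyond. I'll cast these corners onto their known heights and fit planar poses.

```bash
cat >> h.py <<'E'
def kab(P,Q):
    P=np.array(P,float);Q=np.array(Q,float);a,b=P.mean(0),Q.mean(0);p,q=P-a,Q-b
    th=np.arctan2((p[:,0]*q[:,1]-p[:,1]*q[:,0]).sum(),(p*q).sum()); c,s=np.cos(th),np.sin(th)
    R=np.array([[c,-s],[s,c]]); t=b-R@a; return t,th,(P@R.T+t)-Q
E
python3 - <<'E'
from h import *
T=cap('top');S=cap('scene')
def pts(c,L,x0,y0,k,ox=0):
    P=[];Q=[]
    for u,v,x,y,z in L:
        P.append((x,y));Q.append(onz(c,(u-ox+.5)/k-.5+x0,(v+.5)/k-.5+y0,z)[:2])
    return P,Q
def show(n,PQ):
    t,th,r=kab(*PQ); print(n,t.round(1),round(th,4)); print(np.array(PQ[1]).round(1).tolist()); print(r.round(1).tolist())
bt=pts(T,[(170,70,0,-17,84),(198,122,-30,-17,84),(320,397,-168,-17,50),(157,150,-30,-7,34),(285,390,-165,-7,34)],310,165,6)
bs=pts(S,[(485,52,-171,17,50),(418,78,-171,-17,50),(630,245,0,17,84),(600,202,-30,17,84),(565,278,0,-17,84),(590,400,0,-17,0),(655,370,0,17,0)],120,155,6,360)
show('bt',bt);show('bs',bs);show('both',(bt[0]+bs[0],bt[1]+bs[1]))
ut=pts(T,[(520,65,45,24,200),(605,45,45,-24,200),(540,148,0,24,200),(625,130,0,-24,200)],100,115,5)
ft=pts(T,[(45,175,45,24,200),(135,155,45,-24,200),(67,260,0,24,200),(152,240,0,-24,200)],100,115,5)
us=pts(S,[(153,270,45,-24,200),(252,245,45,24,200)],255,130,5)
fs=pts(S,[(652,150,45,-24,200),(740,128,45,24,200)],255,130,5)
for n,p in(('ut',ut),('us',us),('ft',ft),('fs',fs)): show(n,p)
print('tw lip',onz(T,100+185.5/5,115+590/5,122),onz(T,100+267/5,115+577/5,122))
for n,(u,v) in dict(jc=(427,401),jb=(745,489)).items(): print(n,onz(T,100+u/5,115+v/5,56))
E
```

```text
bt [ 514.7 -334.3] 0.4602
[[520.1, -350.7], [496.1, -362.9], [371.2, -424.1], [488.4, -354.4], [374.6, -412.0]]
[[2.2, 1.2], [-0.7, 0.1], [0.6, -0.0], [2.6, 0.6], [-4.6, -1.8]]
bs [ 515.8 -335.3] 0.4723
[[358.1, -398.0], [372.0, -426.2], [507.8, -321.6], [483.5, -334.8], [523.0, -346.5], [520.4, -350.3], [506.7, -323.6]]
[[-2.3, 0.0], [-0.8, -2.0], [0.2, 1.4], [-2.2, 1.0], [0.6, -3.9], [3.1, -0.1], [1.3, 3.5]]
both [ 515.4 -334.9] 0.4649
[[520.1, -350.7], [496.1, -362.9], [371.2, -424.1], [488.4, -354.4], [374.6, -412.0], [358.1, -398.0], [372.0, -426.2], [507.8, -321.6], [483.5, -334.8], [523.0, -346.5], [520.4, -350.3], [506.7, -323.6]]
[[2.9, 0.5], [0.1, -0.7], [1.6, -1.4], [3.3, -0.2], [-3.6, -3.1], [-3.2, 1.6], [-1.9, -0.6], [-0.1, 1.8], [-2.6, 1.6], [0.0, -3.6], [2.5, 0.2], [1.0, 3.8]]
ut [589.4 -23.5] 0.2296
[[627.6, 7.9], [637.8, -34.5], [585.4, -2.4], [594.5, -44.6]]
[[0.2, 2.2], [0.9, -2.2], [-1.5, 2.3], [0.4, -2.3]]
us [548.1 -35.3] 0.2349
[[597.2, -47.1], [586.5, -2.6]]
[[0.3, -1.1], [-0.3, 1.1]]
ft [533.8 209.4] 0.2394
[[571.9, 242.3], [582.0, 198.2], [529.3, 230.1], [539.3, 188.6]]
[[-0.1, 1.2], [1.2, -1.4], [-1.3, 2.7], [0.2, -2.5]]
fs [495.6 198.7] 0.2313
[[544.6, 186.9], [534.2, 231.2]]
[[0.3, -1.2], [-0.3, 1.2]]
tw lip [366.67992753 185.82044575 122.        ] [373.28614317 143.64481158 122.        ]
jc [471.1442733   70.58453643  56.        ]
jb [ 421.71508812 -106.43148415   56.        ]
```

```bash
cat >> h.py <<'E'
from scipy.spatial.transform import Rotation as Ro
def tool(yang):  # tool down, tool y axis at world angle yang
    y=np.array([np.cos(yang),np.sin(yang),0]); z=np.array([0,0,-1.]); return np.column_stack([np.cross(y,z),y,z])
def pose():
    s=ctrl.sense(); q=s['ee_rot']; return np.array(s['eef_pos']),Ro.from_quat(np.r_[q[1:],q[0]]).as_matrix(),s
def rel(p,yang,A=None):
    if A is None: A=pose()[:2]
    print('T',((A[1].T@(np.array(p,float)-A[0]))/1000).round(4).tolist(),'R',Ro.from_matrix(A[1].T@tool(yang)).as_rotvec().round(4).tolist())
    return np.array(p,float),tool(yang)
UP=np.array([590.5,-24.2]);UY=0.231
BP=np.array([515.4,-334.9]);BY=0.465
def at(o,yaw,x,y=0): return o+[x*np.cos(yaw)-y*np.sin(yaw),x*np.sin(yaw)+y*np.cos(yaw)]
E
python3 - <<'E'
from h import *
A=rel([360,90,300],0.1)
g=at(BP,BY,-72); print(g)
rel([*g,120],BY-np.pi/2,A)
E
```

```text
T [-0.3255, -0.3468, -0.0688] R [-0.0007, 0.0003, 1.215]
[ 451.04484728 -367.1864417 ]
T [-0.464, 0.0449, 0.18] R [0.0, 0.0, 1.2058]
```

>>> play_rows(
  translation=[
    [-0.0325,-0.0347,-0.0138],
    [-0.0651,-0.0694,-0.0275],
    [-0.0976,-0.104,-0.0413],
    [-0.13,-0.1387,-0.055],
    [-0.163,-0.1734,-0.0688],
    [-0.195,-0.208,-0.0688],
    [-0.228,-0.243,-0.0688],
    [-0.26,-0.277,-0.0688],
    [-0.293,-0.312,-0.0688],
    [-0.3255,-0.3468,-0.0688],
  ],
  rotation=[
    [0,0,0.1215],
    [0,0,0.243],
    [0,0,0.3645],
    [0,0,0.486],
    [0,0,0.6075],
    [0,0,0.729],
    [0,0,0.8505],
    [0,0,0.972],
    [0,0,1.0935],
    [0,0,1.215],
  ],
  gripper=[-1,-1,-1,-1,-1,-0.8,-0.6,-0.4,-0.3,-0.3],
  force=60,
)

```text
time_s: 1.45
eef_pos: [360.4, 88.5, 300.2]
ee_rot: [0.0, 0.672, 0.74, 0.0]
force: [0.5, 1.3, -0.1]
grip_width: 0.648
grip_force: 0.0
```

>>> play_rows(
  translation=[
    [-0.0464,0.0045,0],
    [-0.0928,0.009,0],
    [-0.139,0.0135,0.0],
    [-0.186,0.018,0.02],
    [-0.232,0.0225,0.05],
    [-0.278,0.027,0.08],
    [-0.325,0.0314,0.11],
    [-0.371,0.036,0.14],
    [-0.418,0.0404,0.165],
    [-0.464,0.0449,0.18],
  ],
  rotation=[
    [0,0,0.1206],
    [0,0,0.2412],
    [0,0,0.3618],
    [0,0,0.4824],
    [0,0,0.603],
    [0,0,0.7236],
    [0,0,0.844],
    [0,0,0.965],
    [0,0,1.085],
    [0,0,1.2058],
  ],
  gripper=[-0.3,-0.3,-0.3,-0.3,-0.3,-0.3,-0.3,-0.3,-0.3,-0.3],
)

```text
time_s: 2.7
eef_pos: [450.8, -368.4, 118.5]
ee_rot: [-0.001, 0.974, 0.228, -0.0]
force: [0.8, -0.4, 1.1]
grip_width: 0.65
grip_force: 0.0
```

Run:
```python
from h import *
p,R,s=pose(); print(p,s['time_s'],s['joints'].round(2),s['force'],s['grip_width']); rel([*at(BP,BY,-72),10],BY-np.pi/2)
T=cap('top');S=cap('scene')
k=4
def cr(c,x,y): return cv2.resize(c['pixels'][y:y+100,x:x+100,::-1],None,fx=k,fy=k,interpolation=cv2.INTER_CUBIC)
cv2.imwrite('pics/d.png',cv2.convertScaleAbs(np.hstack([cr(T,300,155),cr(S,105,135)]),alpha=1.6,beta=10))
```

```text
[ 450.7954991  -368.37696018  118.49751196] 2.7 [-0.89  0.54  1.46  0.    1.14  0.22] [ 0.81523641 -0.38706257  1.1425335 ] 0.6501820502289225
T [0.0008, -0.0008, 0.1085] R [-0.0018, 0.0003, -0.0042]
```

View pics/d.png

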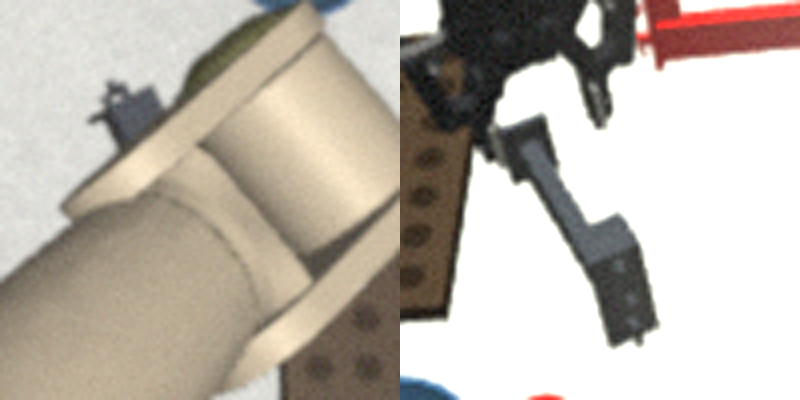

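The fingers straddle the bar: finger tips are at crop (490,150) and (600,115). Descend and close.

>>> play_rows(
  translation=[
    [0.0008,-0.0008,0.03],
    [0.0008,-0.0008,0.06],
    [0.0008,-0.0008,0.085],
    [0.0008,-0.0008,0.1],
    [0.0008,-0.0008,0.108],
    [0.0008,-0.0008,0.108],
    [0.0008,-0.0008,0.108],
    [0.0008,-0.0008,0.108],
    [0.0008,-0.0008,0.108],
    [0.0008,-0.0008,0.108],
  ],
  rotation=[
    [-0.002,0,-0.004],
    [-0.002,0,-0.004],
    [-0.002,0,-0.004],
    [-0.002,0,-0.004],
    [-0.002,0,-0.004],
    [-0.002,0,-0.004],
    [-0.002,0,-0.004],
    [-0.002,0,-0.004],
    [-0.002,0,-0.004],
    [-0.002,0,-0.004],
  ],
  gripper=[-0.3,-0.3,-0.3,-0.3,-0.3,-0.1,0.2,0.5,0.8,1],
  force=60,
)

```text
time_s: 4.05
eef_pos: [451.7, -366.5, 12.8]
ee_rot: [0.002, 0.973, 0.232, 0.001]
force: [-0.7, 0.4, 5.9]
grip_width: 0.151
grip_force: 59.9
```

>>> play_rows(
  translation=[
    [0,0,0],
    [0,0,0],
    [0,0,0],
    [0,0,0],
  ],
  rotation=[
    [0,0,0],
    [0,0,0],
    [0,0,0],
    [0,0,0],
  ],
  gripper=[1,1,1,1],
)

```text
time_s: 4.55
eef_pos: [451.7, -366.4, 12.8]
ee_rot: [0.002, 0.973, 0.232, 0.001]
force: [-0.5, 0.4, 6.2]
grip_width: 0.15
grip_force: 59.9
```

Run:
```python
from h import *
A0=pose()[:2]
p=A0[0]+[0,0,150]; A=rel(p,BY-np.pi/2)
rel([*at(UP,UY,-72-60),12.8+125],UY-np.pi/2,(A[0],A0[1]))
```

```text
T [0.0, 0.0005, -0.15] R [0.0033, -0.0003, 0.004]
T [0.1502, -0.2737, 0.0242] R [0.0032, -0.0007, 0.238]
```

>>> play_rows(
  translation=[
    [0,0,-0.015],
    [0,0,-0.04],
    [0,0,-0.07],
    [0,0,-0.1],
    [0,0,-0.13],
    [0,0,-0.15],
    [0,0,-0.15],
  ],
  rotation=[
    [0,0,0],
    [0,0,0],
    [0,0,0],
    [0,0,0],
    [0,0,0],
    [0,0,0],
    [0,0,0],
  ],
  gripper=[1,1,1,1,1,1,1],
)

```text
time_s: 5.42
eef_pos: [451.5, -366.1, 163.6]
ee_rot: [0.002, 0.973, 0.232, 0.001]
force: [-0.4, -0.1, -4.0]
grip_width: 0.147
grip_force: 58.9
```

>>> play_rows(
  translation=[
    [0.015,-0.0274,0],
    [0.03,-0.0547,0.0],
    [0.045,-0.082,0.0],
    [0.06,-0.1095,0.0],
    [0.075,-0.137,0.0],
    [0.09,-0.164,0.0],
    [0.105,-0.1916,0.0],
    [0.12,-0.219,0.008],
    [0.135,-0.246,0.016],
    [0.1502,-0.2737,0.0242],
  ],
  rotation=[
    [0,0,0.024],
    [0,0,0.048],
    [0,0,0.071],
    [0,0,0.095],
    [0,0,0.119],
    [0,0,0.143],
    [0,0,0.167],
    [0,0,0.19],
    [0.0015,0,0.214],
    [0.003,0,0.238],
  ],
  gripper=[1,1,1,1,1,1,1,1,1,1],
)

```text
time_s: 6.68
eef_pos: [460.8, -52.6, 136.2]
ee_rot: [-0.001, 0.993, 0.115, -0.001]
force: [0.7, 0.6, -2.8]
grip_width: 0.145
grip_force: 59.0
```

Run:
```python
from h import *
import time
p,R,s=pose(); print(p,s['time_s'],s['force'],s['wrist_torque'],s['grip_width'],R[:,2]); rel([*at(UP,UY,-132),137.8],UY-np.pi/2)
T=cap('top');S=cap('scene')
def cr(c,x,y,w,h,k): return cv2.resize(c['pixels'][y:y+h,x:x+w,::-1],None,fx=k,fy=k,interpolation=cv2.INTER_CUBIC)
print(proj(T,[*UP,150]),proj(S,[*UP,150]))
cv2.imwrite('pics/e.png',cv2.convertScaleAbs(np.hstack([cr(T,190,115,66,100,6),cr(S,265,150,66,100,6)]),alpha=1.7,beta=10))
```

```text
[460.76335736 -52.55512589 136.16986201] 6.675 [ 0.73775914  0.59278481 -2.75818   ] [-0.0220985  -0.00448594  0.04343361] 0.1445372564857608 [-0.00202542  0.00178527 -0.99999636]
T [0.0008, 0.0021, -0.0016] R [-0.0022, 0.0016, -0.0009]
[217.61743673 146.2347463 ] [293.49282559 195.70950119]
```

View pics/e.png

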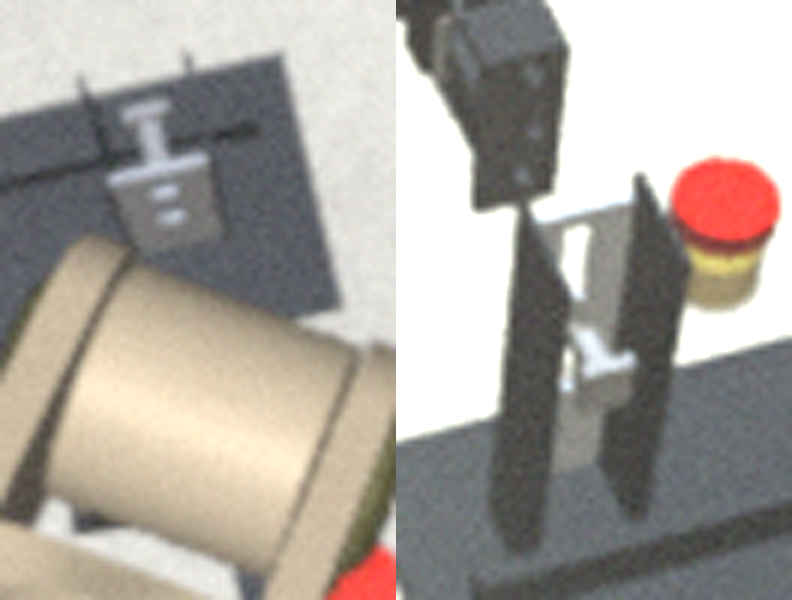

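View e: plate foot corners are at crop (473,210) and (552,192). Post front tops are at (522,203) and (640,172). The upper slot's top is about (577,226) in the scene half. In the top half the slots are at (165,190) and (170,215).

Run:
```python
from h import *
T=cap('top');S=cap('scene')
n=np.array([np.cos(UY),np.sin(UY),0]);l=np.array([-np.sin(UY),np.cos(UY),0])
def uf(p): d=np.array(p)-[*UP,0]; return np.array([d@n,d@l,p[2]]).round(1)
def px(u,v,x0,y0,ox=0): return (u-ox+.5)/6-.5+x0,(v+.5)/6-.5+y0
def face(c,u,v,x=0):
    o,d=ray(c,u,v); s=(x-(o-[*UP,0])@n)/(d@n); return uf(o+s*d)
for q,z in(((473,210),123.4),((552,192),123.4),((567,45),207.4),((480,62),207.4)):
    print('plate',uf(onz(S,*px(*q,265,150,396),z)))
for q in((522,203),(640,172),(577,226),(566,228),(590,226),(585,212)): print('S face',face(S,*px(*q,265,150,396),4))
for q in((165,190),(170,215),(108,180),(207,155),(150,250),(222,236)): print('T face',face(T,*px(*q,190,115)))
print('exp tcp',uf(pose()[0]))
# automatic: bright slot blobs in top view
g=cv2.cvtColor(T['pixels'],cv2.COLOR_RGB2GRAY).astype(int); print(g[138:158,207:228])
```

```text
plate [-64.  -12.6 123.4]
plate [-63.2  20.5 123.4]
plate [-61.1  19.  207.4]
plate [-62.8 -14.9 207.4]
S face [  4.  -24.2 203.7]
S face [  4.   20.8 204.5]
S face [  4.   -1.6 183.4]
S face [  4.   -5.9 183.8]
S face [  4.    3.7 181.5]
S face [  4.    1.  190.1]
T face [ -0.    1.3 151.3]
T face [ 0.   2.5 96.2]
T face [  0.   22.8 196. ]
T face [  0.  -19.6 200. ]
T face [-0.  16.8 25.2]
T face [  0.  -18.5  18.4]
exp tcp [-132.7    1.   136.7]
[[ 30  40  49  49  51  52  76 101 103  93  71  44  34  32  33  32  36  40
   40  36  40]
 [ 23  38  47  49  47  43  65  93 106 101  75  44  37  44  47  51  50  44
   47  45  48]
 [ 30  31  37  39  33  32  54  85 101 104  88  58  54  60  71  81  79  62
   45  51  49]
 [ 36  22  34  38  40  48  57  84 105 106  99  90  91 104 106 111 103  79
   48  48  51]
 [ 31  26  40  50  53  64  76  98 113 113 113 110 111 109 102  96  92  70
   43  42  49]
 [ 43  52  74  83  96 103 108 109 112 102 100  97  89  85  78  72  66  58
   44  44  49]
 [ 61  85 105 107 107 103 102  97  87  82  82  73  72  66  67  65  64  58
   45  38  49]
 [ 57  80  95  90  83  8
[... 433 characters left out ...]
4  55  65  64  60  64  64  71  87  96 103  90  66  62  64  62
   58  52  46]
 [ 51  49  42  49  57  68  66  63  65  81  95 100  99  87  65  65  59  61
   59  54  39]
 [ 48  49  48  46  56  63  64  64  63  74  83  78  76  73  68  63  65  63
   62  56  45]
 [ 52  53  50  46  49  62  62  66  66  68  64  65  59  59  65  64  64  62
   61  59  44]
 [ 54  52  55  45  47  59  61  66  66  64  65  66  63  65  65  62  62  55
   60  54  45]
 [ 59  58  51  46  44  54  60  64  65  63  65  63  56  56  57  57  55  56
   54  53  46]
 [ 67  66  61  50  39  42  59  62  60  61  56  57  54  52  49  51  53  53
   49  47  51]
 [ 77  76  68  53  41  41  52  55  55  54  53  52  53  51  50  54  47  53
   52  48  50]]
```

Run:
```python
from h import *
rel([*at(UP,UY,-97,-1.5),112],UY-np.pi/2)
```

```text
T [0.0357, 0.0026, 0.0247] R [-0.0016, 0.0012, 0.0012]
```

>>> play_rows(
  translation=[
    [0.012,0.0026,0.008],
    [0.024,0.0026,0.0165],
    [0.0357,0.0026,0.0247],
    [0.0357,0.0026,0.0247],
  ],
  rotation=[
    [-0.0016,0.0012,0.0012],
    [-0.0016,0.0012,0.0012],
    [-0.0016,0.0012,0.0012],
    [-0.0016,0.0012,0.0012],
  ],
  gripper=[1,1,1,1],
)

```text
time_s: 7.38
eef_pos: [497.2, -48.0, 111.6]
ee_rot: [-0.0, 0.993, 0.115, -0.0]
force: [-0.6, -0.6, -2.9]
grip_width: 0.145
grip_force: 59.1
```

```bash
cat >> h.py <<'E'
N=np.array([np.cos(UY),np.sin(UY),0]);L=np.array([-np.sin(UY),np.cos(UY),0])
def uf(p): d=np.array(p)-[*UP,0]; return np.array([d@N,d@L,p[2]]).round(2)
def st():
    p,R,s=pose(); print('uf tcp',uf(p),'F',np.round([s['force']@N,s['force']@L,s['force'][2]],1),'t',s['time_s'],'g',round(s['grip_width'],3),'z',R[:,2].round(4))
E
python3 - <<'E'
from h import *
st()
I=np.mean([cap('scene')['pixels'].astype(float) for _ in range(6)],0)
a=I[170:236,280:350,::-1]
cv2.imwrite('pics/f.png',cv2.convertScaleAbs(cv2.resize(a,None,fx=9,fy=9,interpolation=cv2.INTER_CUBIC).clip(0,255).astype(np.uint8),alpha=1.7,beta=10))
E
```

```text
uf tcp [-96.3   -1.78 111.62] F [-0.7 -0.5 -2.9] t 7.375 g 0.145 z [-1.e-04  2.e-04 -1.e+00]
```

View pics/f.png

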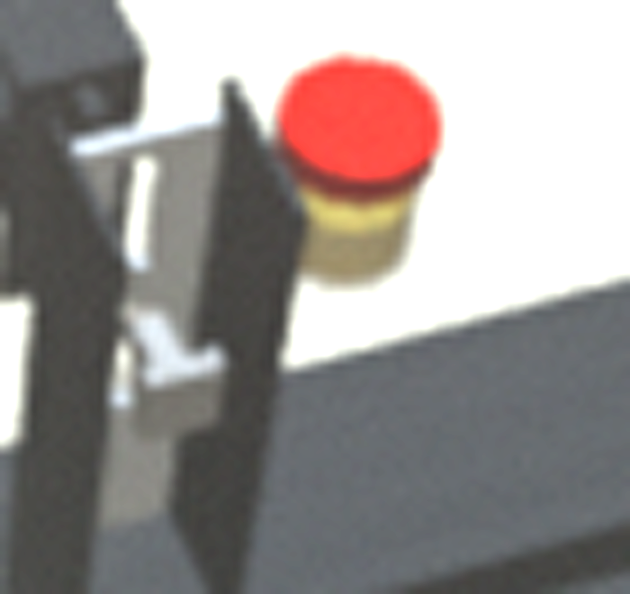

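View f: flange rear corner (y=+17) is at crop (143,62). Through the upper slot the plate edge shows at about x=133, and the slot's left side (y+) is at (155,160). The face's top edge runs (75,148)–(222,120).

Run:
```python
from h import *
S=cap('scene')
def w(x,y,z): return np.array([*at(UP,UY,x,y),z])
def cp(P): q=proj(S,P); return ((q-[280,170]+.5)*9-.5).round(0)
for y in(-2,0,2,4): print(y,'flange corner',cp(w(-24.5,y+17,98.8+84)),'plate edge low',cp(w(-24.5,y+17,155)))
for y in(-2,0,2): print(y,'postL top front',cp(w(0,y+24,200)),'slot edge rear, z175,165,150',cp(w(4,y+5.5,175)),cp(w(4,y+5.5,165)),cp(w(4,y+5.5,150)),'R edge',cp(w(4,y-5.5,165)), 'face top L', cp(w(4,y+22,200)),cp(w(4,y-22,200)))
for dz in(-9,-5,0,5,9): print(dz,'slot top',cp(w(4,0,182+dz)),'lower slot top,bot',cp(w(4,0,126+dz)),cp(w(4,0,85+dz)),'upper bot',cp(w(4,0,141+dz)),'face top',cp(w(4,0,200+dz)))
g=np.mean([cap('scene')['pixels'].astype(float) for _ in range(5)],0).mean(2)
print(g[184:224,290:308].astype(int))
```

```text
-2 flange corner [155.  62.] plate edge low [146. 138.]
0 flange corner [163.  60.] plate edge low [153. 136.]
2 flange corner [170.  59.] plate edge low [160. 134.]
4 flange corner [178.  57.] plate edge low [168. 132.]
-2 postL top front [227.  78.] slot edge rear, z175,165,150 [153. 177.] [150. 204.] [145. 244.] R edge [108. 215.] face top L [226.  92.] [ 54. 135.]
0 postL top front [235.  76.] slot edge rear, z175,165,150 [161. 175.] [157. 202.] [152. 242.] R edge [116. 213.] face top L [234.  90.] [ 62. 133.]
2 postL top front [243.  74.] slot edge rear, z175,165,150 [169. 173.] [165. 200.] [160. 240.] R edge [123. 211.] face top L [242.  88.] [ 70. 131.]
-9 slot top [139. 186.] lower slot top,bot [121. 331.] [109. 429.] upper bot [126. 293.] face top [145. 137.]
-5 slot top [141. 175.] lower slot top,bot [122. 321.] [110. 420.] upper bot [127. 283.] face top [147. 125.]
0 slot top [142. 162.] lower slot top,bot [124. 309.] [111. 408.] upper bot [129. 270.] face top [149. 111.]
5 slot top [144. 148.] lower slot top,bot [125. 296.] [113. 396.] upper bot [130. 258.] face top [150.
[... 2416 characters left out ...]
 61  60  47  35  34  31]
 [ 36  41  70  89  79  62  60  61  64  64  64  63  63  61  46  35  34  34]
 [ 36  39  66  74  69  63  60  63  63  61  63  63  60  57  45  33  32  34]
 [ 36  39  65  75  69  61  60  63  62  61  59  54  50  44  36  34  34  36]
 [ 37  44  67  75  74  69  63  65  67  57  45  38  34  35  35  33  32  33]
 [ 36  45  67  74  73  75  73  74  73  55  40  38  34  33  34  33  33  33]
 [ 38  50  67  75  75  76  76  73  75  56  36  34  33  34  35  33  33  32]
 [ 38  53  69  74  75  76  75  73  72  51  35  35  36  35  34  35  33  33]
 [ 38  56  71  77  76  76  75  75  72  50  35  35  33  35  32  35  32  33]
 [ 37  59  70  77  75  76  74  75  67  47  35  33  35  33  34  32  33  34]]
```

Run:
```python
from h import *
S=cap('scene')
print('now',uf(onz(S,280+143.5/9-.5,170+62.5/9-.5,182.8)),uf(onz(S,280+15.5/9-.5,170+90/9-.5,182.8)))
print('then',uf(onz(S,265+171.5/6-.5,150+45.5/6-.5,207.4)))
g=np.mean([cap('scene')['pixels'].astype(float) for _ in range(5)],0).mean(2)
print(g[162:186,276:302].astype(int))
```

```text
now [-25.53  12.24 182.8 ] [-26.78 -20.99 182.8 ]
then [-61.09  18.97 207.4 ]
[[ 36  79 135 113  59  39  37  35  34  34  33  33  32  33  36  34  35  32
   43  96 149 168 167 165 163 162]
 [ 40  88 111  90  51  39  35  34  32  32  33  31  34  31  34  33  35  38
   77 144 169 170 167 164 164 163]
 [ 60 119  99  51  33  34  34  33  33  34  32  35  53  59  59  53  57  88
  130 161 168 168 166 163 163 163]
 [ 79 143 104  43  36  35  32  33  33  34  35  55 101 119 119 112 119 149
  165 169 168 166 164 164 162 163]
 [ 58 126  95  41  38  37  33  35  34  33  38  87 142 150 147 146 159 167
  168 166 164 165 165 162 165 164]
 [ 52  87  64  35  39  41  41  37  37  37  44  88 121 110  99 102 147 165
  164 163 161 163 166 165 163 163]
 [ 52  62  47  34  37  46  59  54  49  48  50  62  66  64  61  67 125 158
  164 160 163 162 163 164 164 164]
 [ 57  62  55  47  44  55  72  67  62  61  58  60  57  59  58  60  90 146
  164 164 161 163 164 164 164 165]
 [ 58  58  61  62  63  61  63  62  62  61  62  60  60  59  59  57  66 127
  160 166 164 166 166 166 165 162]
 [ 55  47  56  63  61  60  59  59  60  60
[... 894 characters left out ...]
40  41  39
   37  59 143 170 169 167 166 165]
 [ 40  40  53  60  56  45  41  41  39  39  40  39  49  59  56  44  39  38
   38  63 143 167 167 166 169 170]
 [ 40  37  45  56  55  44  41  39  40  39  39  40  44  55  59  48  41  39
   37  71 144 166 164 163 167 169]
 [ 37  36  39  51  51  43  39  40  41  43  42  39  38  50  54  46  39  38
   41  94 151 168 165 164 165 168]
 [ 37  38  39  45  47  42  39  41  41  45  45  40  36  38  40  43  45  49
   66 124 159 166 166 162 155 150]
 [ 41  37  39  39  43  39  39  39  39  42  50  45  43  50  62  78  96 108
  118 143 152 147 143 130 115 100]
 [ 52  38  36  38  39  39  40  40  39  40  48  55  87 110 121 131 144 144
  138 127 114  98  86  79  77  76]]
```

Run:
```python
from h import *
rel([*at(UP,UY,-81,0.5),115.3],UY-np.pi/2)
```

```text
T [0.0156, -0.0024, -0.0026] R [0.0006, -0.0013, -0.0012]
```

>>> play_rows(
  translation=[
    [0,-0.0024,-0.0026],
    [0.004,-0.0024,-0.0026],
    [0.008,-0.0024,-0.0026],
    [0.012,-0.0024,-0.0026],
    [0.0156,-0.0024,-0.0026],
    [0.0156,-0.0024,-0.0026],
    [0.0156,-0.0024,-0.0026],
  ],
  rotation=[
    [0,-0.0013,-0.0012],
    [0,-0.0013,-0.0012],
    [0,-0.0013,-0.0012],
    [0,-0.0013,-0.0012],
    [0,-0.0013,-0.0012],
    [0,-0.0013,-0.0012],
    [0,-0.0013,-0.0012],
  ],
  gripper=[1,1,1,1,1,1,1],
)

```text
time_s: 9.15
eef_pos: [511.4, -42.2, 115.2]
ee_rot: [0.0, 0.993, 0.115, -0.0]
force: [0.3, 0.7, -3.3]
grip_width: 0.147
grip_force: 59.1
```

```bash
python3 -c "
from h import *
st()"
```

```text
uf tcp [-81.11   0.56 115.19] F [ 0.4  0.6 -3.3] t 9.15 g 0.147 z [-1.e-04 -5.e-04 -1.e+00]
```

>>> play_rows(
  translation=[
    [0.002,0,0],
    [0.004,0,0],
    [0.006,0,0],
    [0.006,0,0],
  ],
  rotation=[
    [0,0,0],
    [0,0,0],
    [0,0,0],
    [0,0,0],
  ],
  gripper=[1,1,1,1],
)

```text
time_s: 9.65
eef_pos: [517.5, -40.9, 115.3]
ee_rot: [0.0, 0.993, 0.115, 0.0]
force: [0.2, 0.0, -3.1]
grip_width: 0.151
grip_force: 59.1
```

```bash
python3 -c "
from h import *
st()"
```

```text
uf tcp [-74.92   0.5  115.25] F [ 0.2 -0.  -3.1] t 9.65 g 0.151 z [ 1.e-04 -6.e-04 -1.e+00]
```

No contact at about 4 mm gap; continue.

>>> play_rows(
  translation=[
    [0.002,0,0],
    [0.004,0,0],
    [0.006,0,0],
    [0.006,0,0],
  ],
  rotation=[
    [0,0,0],
    [0,0,0],
    [0,0,0],
    [0,0,0],
  ],
  gripper=[1,1,1,1],
)

```text
time_s: 10.15
eef_pos: [521.4, -39.6, 114.5]
ee_rot: [-0.0, 0.993, 0.115, -0.003]
force: [-10.5, -3.4, -1.1]
grip_width: 0.147
grip_force: 59.4
```

```bash
python3 -c "
from h import *
st()"
```

```text
uf tcp [-70.83   0.82 114.55] F [-11.   -0.9  -1.1] t 10.15 g 0.147 z [-5.5e-03 -5.0e-04 -1.0e+00]
```

The plate has reached the face at the expected x of about 0, so the claws are through. Ease the push and lower.

>>> play_rows(
  translation=[
    [-0.0012,0,0],
    [-0.0012,0,0.002],
    [-0.0012,0,0.004],
    [-0.0012,0,0.006],
    [-0.0012,0,0.007],
    [-0.0012,0,0.007],
  ],
  rotation=[
    [0,0,0],
    [0,0,0],
    [0,0,0],
    [0,0,0],
    [0,0,0],
    [0,0,0],
  ],
  gripper=[1,1,1,1,1,1],
)

```text
time_s: 10.9
eef_pos: [521.4, -39.8, 107.8]
ee_rot: [0.0, 0.993, 0.115, -0.001]
force: [-6.3, -2.1, -4.3]
grip_width: 0.15
grip_force: 59.3
```

```bash
python3 -c "
from h import *
st()"
```

```text
uf tcp [-70.82   0.67 107.81] F [-6.6 -0.6 -4.3] t 10.9 g 0.15 z [-1.9e-03 -4.0e-04 -1.0e+00]
```

>>> play_rows(
  translation=[
    [0,0,0.002],
    [0,0,0.004],
    [0,0,0.006],
    [0,0,0.006],
  ],
  rotation=[
    [0,0,0],
    [0,0,0],
    [0,0,0],
    [0,0,0],
  ],
  gripper=[1,1,1,1],
)

```text
time_s: 11.4
eef_pos: [521.4, -40.0, 102.4]
ee_rot: [0.0, 0.993, 0.115, -0.001]
force: [-8.3, -2.1, 2.0]
grip_width: 0.15
grip_force: 59.9
```

```bash
python3 -c "
from h import *
st()"
```

```text
uf tcp [-70.89   0.46 102.38] F [-8.6 -0.1  2. ] t 11.4 g 0.15 z [-1.6e-03 -9.0e-04 -1.0e+00]
```

The catch is felt (+5 N). Release, retreat upwards, then press on the flange with shut fingers.

>>> play_rows(
  translation=[
    [-0.001,0,-0.0005],
    [-0.001,0,-0.0005],
    [-0.001,0,-0.0005],
    [-0.001,0,-0.0005],
    [-0.001,0,-0.0005],
  ],
  rotation=[
    [0,0,0],
    [0,0,0],
    [0,0,0],
    [0,0,0],
    [0,0,0],
  ],
  gripper=[0.6,0.3,0,-0.3,-0.3],
)

```text
time_s: 12.02
eef_pos: [521.1, -40.0, 102.8]
ee_rot: [0.0, 0.993, 0.115, 0.0]
force: [0.4, 0.3, 0.9]
grip_width: 0.649
grip_force: 0.0
```

>>> play_rows(
  translation=[
    [0,0,-0.02],
    [0,0,-0.05],
    [0,0,-0.085],
    [0,0,-0.11],
    [0,0,-0.11],
    [0,0,-0.11],
  ],
  rotation=[
    [0,0,0],
    [0,0,0],
    [0,0,0],
    [0,0,0],
    [0,0,0],
    [0,0,0],
  ],
  gripper=[-0.3,-0.3,-0.3,0,0.6,1],
)

```text
time_s: 12.78
eef_pos: [520.6, -39.8, 211.6]
ee_rot: [-0.0, 0.993, 0.115, -0.001]
force: [0.7, 0.4, -0.1]
grip_width: 0.084
grip_force: 0.0
```

Run:
```python
from h import *
st(); rel([*at(UP,UY,-17,0),205],UY-np.pi/2)
S=cap('scene'); cv2.imwrite('pics/g.png',cv2.convertScaleAbs(cv2.resize(S['pixels'][130:250,240:400,::-1],None,fx=5,fy=5,interpolation=cv2.INTER_CUBIC),alpha=1.7,beta=10))
```

```text
uf tcp [-71.63   0.79 211.59] F [ 0.8  0.2 -0.1] t 12.775 g 0.084 z [-0.0016 -0.     -1.    ]
T [0.0546, 0.0008, 0.0065] R [-0.0003, 0.0015, 0.0]
```

View pics/g.png

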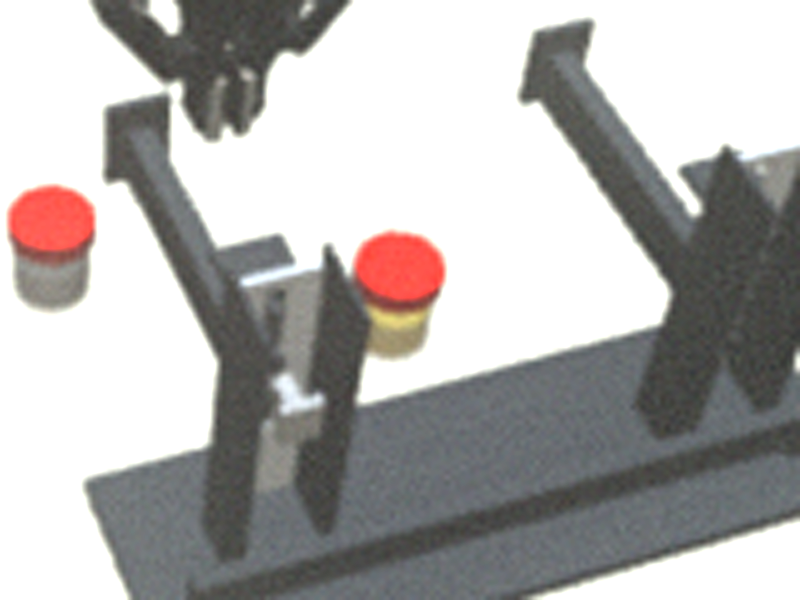

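View g: the bracket hangs straight in the slots, with the flange at (260,250). The jars are undisturbed. Now press the flange.

>>> play_rows(
  translation=[
    [0.02,0,0],
    [0.04,0.0008,0],
    [0.0546,0.0008,0.006],
    [0.0546,0.0008,0.02],
    [0.0546,0.0008,0.03],
    [0.0546,0.0008,0.034],
  ],
  rotation=[
    [0,0,0],
    [0,0,0],
    [0,0,0],
    [0,0,0],
    [0,0,0],
    [0,0,0],
  ],
  gripper=[1,1,1,1,1,1],
)

```text
time_s: 13.58
eef_pos: [573.7, -28.3, 177.8]
ee_rot: [0.0, 0.993, 0.115, -0.001]
force: [-0.9, -0.1, 0.2]
grip_width: 0.003
grip_force: 0.0
```

>>> play_rows(
  translation=[
    [0,0,0.002],
    [0,0,0.004],
    [0,0,0.006],
    [0,0,0.008],
    [0,0,0.01],
    [0,0,0.01],
  ],
  rotation=[
    [0,0,0],
    [0,0,0],
    [0,0,0],
    [0,0,0],
    [0,0,0],
    [0,0,0],
  ],
  gripper=[1,1,1,1,1,1],
)

```text
time_s: 14.32
eef_pos: [574.3, -28.2, 168.4]
ee_rot: [0.0, 0.993, 0.115, -0.0]
force: [0.0, -0.4, -0.2]
grip_width: -0.0
grip_force: 0.0
```

```bash
python3 -c "
from h import *
st()"
```

```text
uf tcp [-16.73  -0.17 168.38] F [-0.  -0.4 -0.2] t 14.325 g -0.0 z [-4.e-04 -3.e-04 -1.e+00]
```

>>> play_rows(
  translation=[
    [0,0,0.002],
    [0,0,0.004],
    [0,0,0.006],
    [0,0,0.008],
    [0,0,0.01],
    [0,0,0.01],
  ],
  rotation=[
    [0,0,0],
    [0,0,0],
    [0,0,0],
    [0,0,0],
    [0,0,0],
    [0,0,0],
  ],
  gripper=[1,1,1,1,1,1],
)

```text
time_s: 15.08
eef_pos: [574.3, -28.3, 158.6]
ee_rot: [0.0, 0.993, 0.115, -0.0]
force: [0.3, 0.2, 0.9]
grip_width: 0.001
grip_force: 0.0
```

```bash
python3 -c "
from h import *
st()"
```

```text
uf tcp [-16.67  -0.25 158.61] F [0.3 0.1 0.9] t 15.075 g 0.001 z [-1.e-04 -5.e-04 -1.e+00]
```

>>> play_rows(
  translation=[
    [0,0,0.002],
    [0,0,0.004],
    [0,0,0.006],
    [0,0,0.006],
  ],
  rotation=[
    [0,0,0],
    [0,0,0],
    [0,0,0],
    [0,0,0],
  ],
  gripper=[1,1,1,1],
)

```text
time_s: 15.58
eef_pos: [574.9, -28.7, 155.1]
ee_rot: [0.001, 0.993, 0.115, 0.001]
force: [-6.5, -0.8, 15.5]
grip_width: 0.001
grip_force: 7.9
```

Run:
```python
from h import *
st()
S=cap('scene'); cv2.imwrite('pics/h.png',cv2.convertScaleAbs(cv2.resize(S['pixels'][150:230,250:357,::-1],None,fx=7,fy=7,interpolation=cv2.INTER_CUBIC),alpha=1.7,beta=10))
```

```text
uf tcp [-16.23  -0.78 155.06] F [-6.5  0.7 15.5] t 15.575 g 0.001 z [ 0.0028 -0.0019 -1.    ]
```

View pics/h.png

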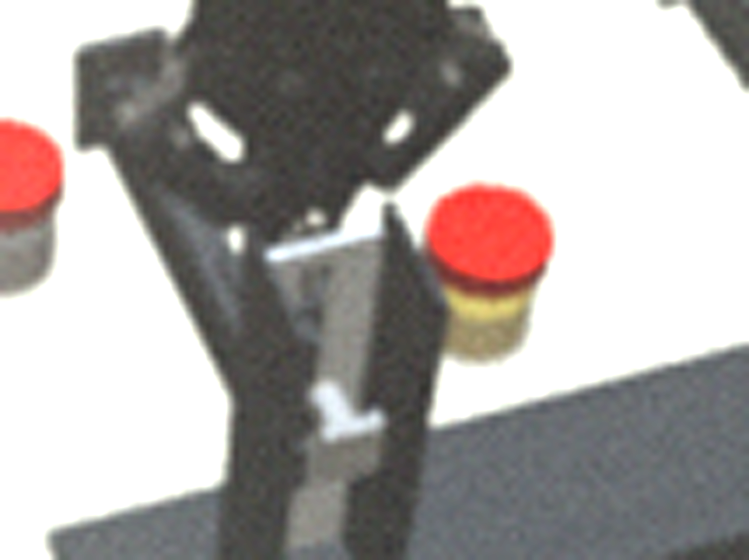

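View h: the fingers press on the flange just above the face top at (320,240). The catch is seen at (345,425). I'll check the flange height from picture g.

Run:
```python
from h import *
S=cap('scene')
def w(x,y,z): return np.array([*at(UP,UY,x,y-2),z])
def cp(P): return ((proj(S,P)-[240,130]+.5)*5-.5).round(0)
for zb in(72,80,88,92): print(zb,'flange rear L',cp(w(0,17,zb+84)),'front L',cp(w(-30,17,zb+84)),'front R',cp(w(-30,-17,zb+84)),'lip top L,R',cp(w(-171,17,zb+50)),cp(w(-171,-17,zb+50)),'lip bot R',cp(w(-171,-17,zb)))
st()
```

```text
72 flange rear L [302. 314.] front L [276. 266.] front R [206. 284.] lip top L,R [165. 115.] [102. 129.] lip bot R [100. 198.]
80 flange rear L [303. 302.] front L [278. 254.] front R [207. 272.] lip top L,R [166. 103.] [102. 118.] lip bot R [101. 187.]
88 flange rear L [305. 290.] front L [279. 242.] front R [208. 260.] lip top L,R [167.  91.] [103. 106.] lip bot R [101. 176.]
92 flange rear L [306. 284.] front L [280. 236.] front R [209. 254.] lip top L,R [167.  86.] [103. 100.] lip bot R [101. 171.]
uf tcp [-16.23  -0.78 155.08] F [-6.6  1.5 15.7] t 15.675 g 0.003 z [ 0.0028 -0.0019 -1.    ]
```

>>> play_rows(
  translation=[
    [0,0,0.001],
    [0,0,0.002],
    [0,0,0.002],
    [0,0,0.002],
  ],
  rotation=[
    [0,0,0],
    [0,0,0],
    [0,0,0],
    [0,0,0],
  ],
  gripper=[1,1,1,1],
)

```text
time_s: 16.18
eef_pos: [575.3, -28.9, 154.8]
ee_rot: [0.002, 0.993, 0.115, 0.002]
force: [-9.1, -0.6, 26.4]
grip_width: 0.002
grip_force: 13.7
```

```bash
python3 -c "
from h import *
st()"
```

```text
uf tcp [-15.86  -1.1  154.84] F [-8.9  1.5 26.4] t 16.175 g 0.002 z [ 0.005  -0.0029 -1.    ]
```

>>> play_rows(
  translation=[
    [0,0,-0.01],
    [0,0,-0.04],
    [-0.03,0,-0.08],
    [-0.08,0,-0.12],
    [-0.14,0,-0.16],
    [-0.18,0,-0.18],
    [-0.18,0,-0.18],
  ],
  rotation=[
    [0,0,0],
    [0,0,0],
    [0,0,0],
    [0,0,0],
    [0,0,0],
    [0,0,0],
    [0,0,0],
  ],
  gripper=[1,1,1,1,1,1,1],
)

```text
time_s: 17.05
eef_pos: [397.9, -69.8, 333.0]
ee_rot: [0.002, 0.993, 0.114, 0.002]
force: [0.2, 0.1, 0.1]
grip_width: -0.003
grip_force: 0.0
```

Run:
```python
from h import *
st()
S=cap('scene'); a=cv2.resize(S['pixels'][130:250,240:400,::-1],None,fx=5,fy=5,interpolation=cv2.INTER_CUBIC)
cv2.imwrite('pics/i.png',cv2.convertScaleAbs(a,alpha=1.7,beta=10))
```

```text
uf tcp [-197.89   -0.34  333.05] F [0.2 0.  0.1] t 17.05 g -0.003 z [ 0.0047 -0.0029 -1.    ]
```

View pics/i.png

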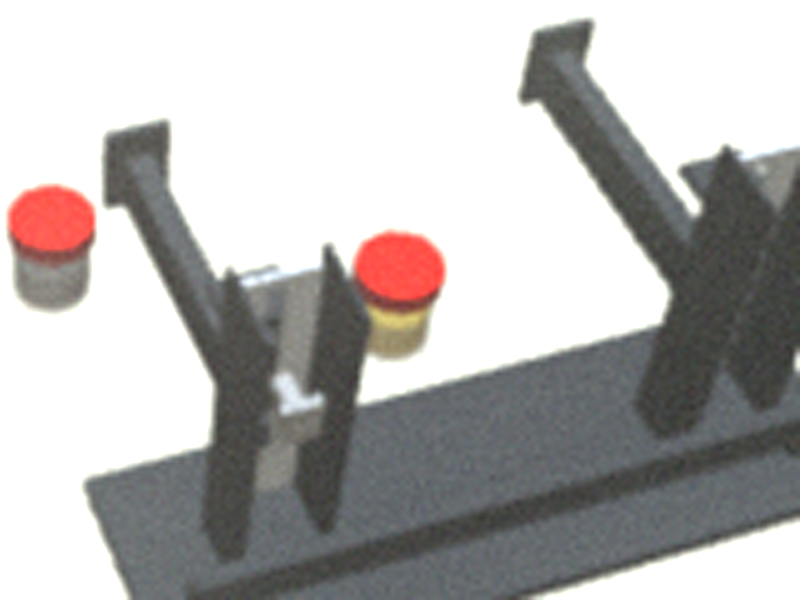

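View i: the lip top went from (168,95) to (168,122), an 18 mm drop, and the stop was rigid at 26 N. The catch sits at (298,400), the same as before fitting. I'll check its position numerically before handing in.

Run:
```python
from h import *
a=cv2.imread('pics/scene0.png').astype(np.float32).mean(2); 
b=np.mean([cap('scene')['pixels'].astype(np.float32) for _ in range(5)],0).mean(2)
r=np.s_[203:218,295:306]
print(cv2.phaseCorrelate(np.ascontiguousarray(a[r]),np.ascontiguousarray(b[r])))
print(a[r].astype(int));print(b[r].astype(int))
f0=cv2.imread('pics/scene0.png')
T=cap('top')
```

```text
((0.0008410940229541808, 0.856212980078225), 1.0197309957610237)
[[ 79  80  76  75  74  75  64  46  36  38  38]
 [100 100  96  86  74  72  64  44  38  36  38]
 [119 128 131 101  81  77  51  43  38  36  34]
 [113 131 131 117  87  70  60  38  37  38  38]
 [ 98 122 135 129  99  75  55  42  42  38  36]
 [ 77 115 128 133 117  91  61  61  75  55  36]
 [ 61  98 127 128 131 112  96 109 124  86  48]
 [ 68  97 123 128 130 131 124 124 125  88  56]
 [ 76 115 125 122 118 112 110  89  87  69  42]
 [ 69  94 110  93  82  73  63  66  60  57  40]
 [ 61  70  68  66  59  60  59  64  62  46  39]
 [ 59  56  60  60  59  59  63  65  60  46  37]
 [ 63  60  59  60  64  62  63  62  64  48  36]
 [ 61  61  59  62  63  62  65  59  58  42  36]
 [ 63  60  63  55  61  55  58  47  40  36  35]]
[[ 63  78  78  73  74  71  64  46  36  36  35]
 [ 80  97  96  82  73  72  59  41  37  36  36]
 [109 126 126 102  78  74  55  40  35  37  38]
 [119 132 132 120  89  72  54  38  35  34  31]
 [105 127 133 129 102  76  53  37  39  36  35]
 [ 79 115 130 130 118  84  60  54  72  56  36]
 [ 62 103 127 131 130 107  95  99 118  88  46]
 [ 57  93 122 127 129 130 127 122 120  91  50]
 [ 65 110 128 120 119 115 111  95  86  65  44]
 [ 66  96 108  94  86  77  68  63  60  55  38]
 [ 61  65  67  63  61  62  60  59  58  48  36]
 [ 60  59  60  61  60  59  61  62  59  47  35]
 [ 61  59  61  59  60  62  61  62  60  45  33]
 [ 61  58  59  60  62  60  60  58  56  43  34]
 [ 60  60  61  61  60  56  53  48  43  37  35]]
```

The pixel patterns match within about 0.1 px (the correlation peak of 0.86 is an artefact of the tiny patch), so the catch is fully forward.

```bash
python3 -c "
from rig import ctrl
print(ctrl.finish_job())"
```

```text
the job is handed in; nothing more can be done
None
```

I handed the job in with the bracket hooked in both slots, pressed down to a hard stop (about 26 N, above the 20 N you called plenty), and the catch sprung forward in the camera image; the jars near the frame look undisturbed, and the hand-in gave no verdict.

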